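Get the tea things out

TASK

Get the tea things ready. First unscrew the aluminium cap from the tea jar, turning it anticlockwise and regripping as needed until it lifts off, and lay it open side down on the green spoon rest; then pull the drawer open, put the tea infuser that is in it into the yellow mug, and finally push the drawer fully shut. Leave the mug upright and the other kitchen things where they are.

Things in the scene. Friction and masses are not known exactly. Their poses are not given: they have to be found in the camera images.
- cap_mid (a point): Centre, half-way up, of the aluminium screw cap: round, 57 mm across, 24 mm high, open underneath, 45 g; z axis up through its top. Right-hand thread: turn it anticlockwise seen from above; it rises 3.3 mm per radian (let the gripper rise with it) and comes free after 3.1 to 3.4 rad, then lifts straight off. Stiff at first (0.15 N m); a 40 N grip turns it. Turning on past free does no harm.
- jar_mouth (a point): Centre of the jar's flat top rim, on its upright axis, 124 mm above the shelf. Clear glass jar, 86 mm across, fixed firmly in a dark wooden block 120 mm square and 22 mm high; neck 42 mm across, 49 mm over the thread. At the start the cap's lower edge is 21 mm below this point, and the jar's shoulder 8 mm below that edge.
- rest_top (a point): Middle of the upper face of the green plastic spoon rest, a fixed flat tray 150 mm (its x) by 120 mm (its y), face 3 mm above the shelf with a 5 mm wide rim that stands 3 mm higher. x axis along its long side.
- unit_drawer0_handle (a point): Middle of the drawer's steel bar handle, 67 mm above the shelf; it moves with the drawer. The bar is 11 mm thick and 110 mm long, along this frame's y axis; its centre stands 35 mm in front of the drawer's front face, which looks to this frame's -x (towards the robot). Two posts 94 mm apart carry it.
- unit_drawer0 (a joint): Drawer travel in m: 0 fully shut, 0.125 fully open, sliding along the handle frame's -x. It takes 1 to 2 N to slide and stays where it is left.
- infuser_knob (a point): Grip point on the upright black knob of the tea infuser, 53 mm above its foot; the knob is 16 mm across, from 32 to 66 mm up. Below it a steel mesh ball 38 mm across on a flat, weighted 36 mm foot, 60 g. It stands loose on the drawer's floor, 20 to 60 mm behind the inside of the drawer's front, hidden until the drawer is open; keep the drawer's motion smooth, or it may slide or tip.
- mug: Yellow mug, 90 mm in diameter, 80 mm high, wall 4 mm, floor about 5 mm thick, 320 g, loose. Origin at the centre of its underside, z up; its handle is towards its +y, reaching about 35 mm beyond the wall.
- tin: Red tin, 72 mm in diameter, 110 mm high, a bystander. Origin under its centre.
- honey: Amber bottle, 60 mm in diameter, 140 mm high, a bystander. Origin under its centre.
- saucer: White saucer, 130 mm in diameter, a bystander. Origin under its centre.
- spoon: Steel spoon 140 mm long, a bystander, lying on the shelf.
- timer: Orange kitchen timer, 60 mm in diameter, 50 mm high, a bystander. Origin under its centre.
- unit: Wooden drawer unit, fixed, one drawer: 190 mm deep (x), 220 mm wide (y), 105 mm high. Origin under its centre; front towards its -x. The drawer is 184 mm wide inside (front-to-back walls 6 mm), its floor 22 mm and its side walls 83 mm above the shelf, the top edge of its front 91 mm.
There are look-alikes about, which are no part of the job. There is more than one size of the part that bears cap_mid; the job needs the larger.

How it is judged:
On the way, in this order (a step that is already met when the one before it is completed fails the run):
1. the cap is unscrewed and lifted clear of the jar (distance between cap_mid and jar_mouth above 0.03 m), for 0.1 s.
2. the cap lies open side down on the spoon rest, let go (x of cap_mid in the frame of rest_top between -0.055 and 0.055 m and y of cap_mid in the frame of rest_top between -0.042 and 0.042 m and z of cap_mid in the frame of rest_top below 0.016 m and angle between cap_mid's own z axis and vertical below 0.15 rad and contact force between the fingers and cap below 0.05 N), for 0.2 s.
3. the drawer is pulled open (value of joint unit_drawer0 above 0.07 m), for 0.1 s.
4. the infuser is in the mug, let go (horizontal distance between infuser_knob and mug below 0.035 m and z of infuser_knob in the frame of mug below 0.07 m and contact force between the fingers and infuser below 0.05 N), for 0.2 s.
At the end, for the whole second after the job is handed in: The cap lies flat, open side down (tilt under 0.15 rad), on the spoon rest with its centre within 55 mm (x) and 42 mm (y) of the rest's middle; the infuser is down in the mug; the mug stands upright on the shelf at rest; the drawer is shut to within 6 mm (x of cap_mid in the frame of rest_top between -0.055 and 0.055 m and y of cap_mid in the frame of rest_top between -0.042 and 0.042 m and z of cap_mid in the frame of rest_top below 0.016 m and angle between cap_mid's own z axis and vertical below 0.15 rad and horizontal distance between infuser_knob and mug below 0.035 m and z of infuser_knob in the frame of mug below 0.07 m and angle between mug's own z axis and vertical below 0.1 rad and height (world z) of mug below 0.005 m and value of joint unit_drawer0 below 0.006 m and linear speed of mug below 0.02 m/s); the robot touches nothing.
It fails at once if the mug is tipped (angle between mug's own z axis and vertical above 0.5 rad).
It fails at once if another kitchen thing is moved more than 30 mm (distance of any of tin, honey, saucer, spoon, timer from where it was at the start of the episode above 0.03 m).
It also fails if it takes over 72 s, if anything falls off the work surface, if the arm or the gripper's body presses on something with over 40 N, if the wrist force passes 120 N, or if a joint passes its speed limit or range.

ROBOT

A 6-joint arm with a two-finger parallel gripper is mounted at the origin on the work surface. World frame = base frame: x ahead of the robot, y to its left, z up, the work surface at z = 0. Lengths are in m, angles in rad, forces in N, time in s.
With the tool pointing down it reaches from about 0.325 to 0.775 m from the base axis. Payload 5.5 kg.
Tool frame: the origin (TCP) lies between the finger pads; the fingertips stand 8 mm ahead of it and the grasp point (between the pads) lies 11 mm behind it (tcp_to_tips is the distance from the TCP to the fingertips, in m); z points along the fingers, y is the line along which they close (so a half turn about z gives the same grasp; the last joint's range is limited). The gripper opens to 88 mm and grips with 3 to 60 N. Pads are 20 mm wide; open, the fingers measure 115 mm over their backs; the gripper's body (75 mm by 178 mm) begins 61 mm behind the grasp point.
Start: joints at [-1.243, 0.091, 1.231, -0, 1.82, -0.057], TCP at [0.225, -0.556, 0.231] pointing down, gripper open.
Joint ranges: [-2.87, 2.87], [-0.86, 2.18], [0.17, 2.46], [-1.51, 4.65], [0.06, 2.69], [-2.65, 2.65]. Speed limits (rad/s): [2.57, 2.57, 3.01, 3.14, 3.14, 3.14].

INTERFACE

Orientations are given as a unit quaternion [w, x, y, z].
In Python, from bench import * gives the robot as it stands. Calls block until the motion is done:
- move_to(position, orientation): joint-space move of the TCP to a pose.
- move_l(position, speed=0.15, orientation=None): straight line of the TCP; orientation=None keeps the orientation; speed is the mean speed in m/s.
- movej(angles): joint-space move.
- gripper_open() and close(): open the fingers fully, or close them until they stop; the grip force is fixed at half the most.
- hold(seconds).
- inverse_kinematics(position, orientation): joint angles nearest the present ones, or None.
- state(): the state.
- get_image(name): name is "scene" or "top" or "wrist"; returns a dict with "frame" (480x640x3 uint8, blue, green, red), "depth" (480x640 float32, m along the optical axis (not along the pixel's ray), 0 where there is no reading), "camera_matrix" (3x3 intrinsics, pixels), "k1" (the pictures are not rectified: a ray, as slopes to the right and down, at radius r is drawn at 1 + k1 r^2 times it, then the intrinsics apply), "view" (4x4, takes a point from world to camera coordinates). Camera axes: x right, y up, looking along -z (the intrinsics and any distortion apply to the point x, -y, -z); pixel columns grow to the right and rows downward; lengths in m; the calibration is good to about 2 mm. A picture is of the moment at which its call begins.
A pose or a line that the arm cannot do raises IKError and nothing moves.
- job_done(): hands the job in; it is judged then, once.
The state is a dict: "time": time; "joint_pos": joint angles; "dq": joint speeds; "joint_torque": joint torques, N m; "ee_pos": TCP position; "ee_rot": TCP orientation; "ft_force": force on the tool from outside, world axes, zero at the start; "moment": the same for the moment, N m; "finger_gap": finger opening in m; "finger_force": force on a finger pad.
Only numpy, scipy, OpenCV 4.12 (cv2) and the standard library are available. Lean on these libraries where they do the work, as an engineer would, in place of code of your own. Each camera call takes 0.05 s, during which the arm holds its last target. There are 200 camera calls.

## Working session

There is one attempt and no reset: what is moved stays moved. The work goes in short steps, each a Python script; the robot and the scene stay as the last script left them, time stands still between calls to the robot, and variables do not carry over. Pictures are saved under pics/ and viewed, at most 13 in all, crops included, and the job is handed in when it is done.

```bash
ls; mkdir -p pics; cat > h.py <<'E'
from bench import *
import numpy as np, cv2
def grab(n):
    d=get_image(n); np.savez('last_%s.npz'%n,**{k:np.asarray(v) for k,v in d.items()}); return d
def load(n): return dict(np.load('last_%s.npz'%n))
def ray(d,u,v):
    K=d['camera_matrix']; k=float(d['k1'])
    x=(u-K[0,2])/K[0,0]; y=(v-K[1,2])/K[1,1]; rd=np.hypot(x,y); r=rd
    for _ in range(20): r=rd/(1+k*r*r)
    s=r/rd if rd>0 else 1
    R=d['view'][:3,:3]; t=d['view'][:3,3]
    return -R.T@t, R.T@np.array([x*s,-y*s,-1.])
def plane(d,u,v,z):
    o,q=ray(d,u,v); return o+q*(z-o[2])/q[2]
def dep(d,u,v):
    o,q=ray(d,u,v); return o+q*float(d['depth'][int(round(v)),int(round(u))])
def cloud(d):
    K=d['camera_matrix'];k=float(d['k1']);v,u=np.mgrid[:480,:640]
    x=(u-K[0,2])/K[0,0]; y=(v-K[1,2])/K[1,1]; rd=np.hypot(x,y); r=rd.copy()
    for _ in range(20): r=rd/(1+k*r*r)
    s=r/np.maximum(rd,1e-9); D=d['depth']
    P=np.stack([x*s*D,-y*s*D,-D],-1)
    R=d['view'][:3,:3]; t=d['view'][:3,3]
    return (P-t)@R
E
python3 - <<'E'
from h import *
for n in('top','scene'):
    d=grab(n); cv2.imwrite('pics/%s0.png'%n,d['frame'])
    print(n,d['camera_matrix'].tolist(),d['k1'],(-d['view'][:3,:3].T@d['view'][:3,3]).round(3))
print(state())
E
```

```text
pics
top [[491.78489908706985, 0.0, 327.8773642950101], [0.0, 491.78489908706985, 242.18733198400886], [0.0, 0.0, 1.0]] 0.019098080685662114 [ 0.326 -0.004  1.329]
scene [[456.19726895586945, 0.0, 324.6449900104312], [0.0, 456.19726895586945, 231.74936870480903], [0.0, 0.0, 1.0]] 0.02882464626787232 [ 1.24  -0.317  0.953]
{'time': 0.1, 'joint_pos': array([-1.24269516e+00,  9.17704038e-02,  1.23172175e+00, -3.66016202e-06,
        1.81979254e+00, -5.67048647e-02]), 'dq': array([-0.00087167,  0.00017315, -0.0047235 ,  0.0018658 ,  0.00124994,
        0.00360198]), 'joint_torque': array([ 3.38375663e-03, -4.47856736e+01, -4.07569098e+01,  7.01573188e-02,
        2.84337468e-02, -1.21764456e-04]), 'ee_pos': array([ 0.22514496, -0.55589827,  0.2296525 ]), 'ee_rot': array([-8.38001159e-04,  9.81547304e-01,  1.91217607e-01, -1.16208852e-04]), 'ft_force': array([-0.57641791,  0.35325774, -0.22666081]), 'moment': array([-0.0062371 , -0.02591915, -0.02482709]), 'finger_force': 0.0, 'finger_gap': 0.08774149520222789}
```

View pics/top0.png

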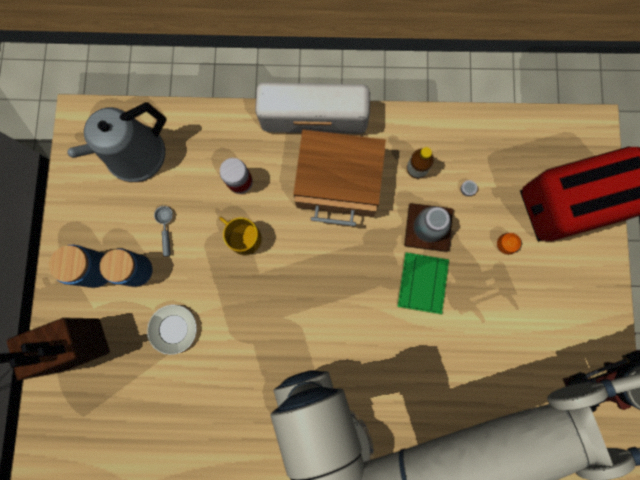

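View pics/scene0.png

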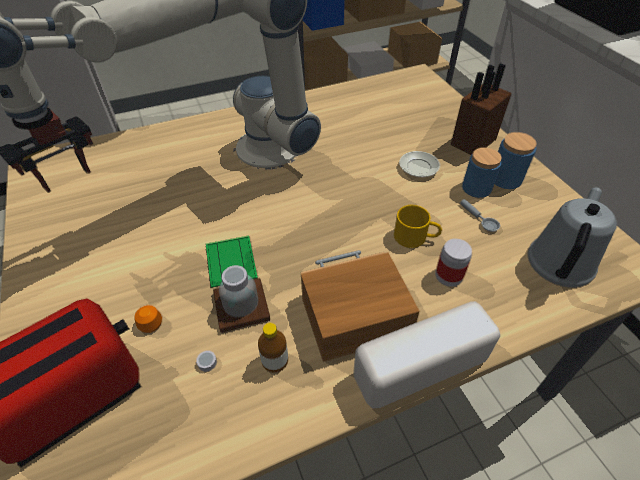

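Top view: the large cap is on the jar at (438,220). The rest is at (423,283), the drawer unit at (340,170) with its handle at (338,217), and the mug at (242,236) with its handle towards (222,220). Cap candidates are the one on the jar at (438,220) and a loose one on the shelf at (469,187). The jar cap should be the larger, so I'll measure both and check them in a crop.

```bash
python3 - <<'E'
from h import *
d=load('top'); f=d['frame']; P=cloud(d)
hsv=cv2.cvtColor(f,cv2.COLOR_BGR2HSV)
def comp(m,name):
    m=m.astype(np.uint8); n,l,s,c=cv2.connectedComponentsWithStats(m)
    i=1+np.argmax(s[1:,4]); return (l==i)
# cap on jar
def roi(u0,u1,v0,v1):
    m=np.zeros((480,640),bool); m[v0:v1,u0:u1]=1; return m
for nm,r,z0,z1 in(('jarcap',roi(400,460,195,255),.115,.14),('small',roi(455,485,175,200),.008,.05)):
    m=comp(roi(0,640,0,480)&r&(P[...,2]>z0)&(P[...,2]<z1),nm); p=P[m]
    c=np.argwhere(m)[:,::-1].astype(np.int32); (cc,rad)=cv2.minEnclosingCircle(c); z=np.median(p[:,2])
    print(nm,m.sum(),z,plane(d,*cc,z),'diam',2*rad*(1.329-z)/491.8,p.min(0),p.max(0),'px',cc)
m=comp((hsv[...,0]>45)&(hsv[...,0]<80)&(hsv[...,1]>120),'rest')
(c,sz,a)=cv2.minAreaRect(np.argwhere(m)[:,::-1].astype(np.int32)); b=cv2.boxPoints((c,sz,a))
print('rest',plane(d,*c,.004)); print([plane(d,*q,.004)[:2].round(3).tolist() for q in b])
m=comp(roi(285,400,120,225)&(P[...,2]>.098)&(P[...,2]<.115),'unit')
(c,sz,a)=cv2.minAreaRect(np.argwhere(m)[:,::-1].astype(np.int32)); b=cv2.boxPoints((c,sz,a))
print('unit',plane(d,*c,.105),[plane(d,*q,.105)[:2].round(3).tolist() for q in b])
m=comp(roi(295,375,200,232)&(P[...,2]>.055)&(P[...,2]<.085),'h')
(c,sz,a)=cv2.minAreaRect(np.argwhere(m)[:,::-1].astype(np.int32)); print('handle',m.sum(),plane(d,*c,.072),c,sz,a)
m=comp(roi(205,275,200,265)&(hsv[...,0]>18)&(hsv[...,0]<32)&(P[...,2]>.03),'mug')
mr=comp(m&(P[...,2]>.074),'r'); (cc,rad)=cv2.minEnclosingCircle(np.argwhere(mr)[:,::-1].astype(np.int32))
print('mug',cc,plane(d,*cc,.08),2*rad*1.249/491.8, mr.sum(),P[mr].mean(0))
big=cv2.resize(f[130:330,380:500],None,fx=3,fy=3,interpolation=cv2.INTER_CUBIC)
big2=cv2.resize(f[130:270,205:400],None,fx=2,fy=2,interpolation=cv2.INTER_CUBIC)
o=np.zeros((600,760,3),np.uint8); o[:,:360]=big; o[:280,370:760]=big2; cv2.imwrite('pics/crop.png',o)
E
```

```text
jarcap 450 0.1286002488117277 [ 0.58258821 -0.2576447   0.12860025] diam 0.061260332728728877 [ 0.55684607 -0.28827873  0.11524159] [ 0.61249791 -0.22859143  0.13492098] px (436.68988037109375, 219.43670654296875)
small 193 0.01772989269585767 [ 0.69524262 -0.37089875  0.01772989] diam 0.04250374272384356 [ 0.67529506 -0.39267144  0.00858409] [ 0.71690654 -0.34997154  0.02541316] px (469.26922607421875, 188.26922607421875)
rest [ 0.43503458 -0.24551275  0.004     ]
[[0.371, -0.173], [0.518, -0.198], [0.5, -0.319], [0.354, -0.292]]
unit [ 0.7202009  -0.01301188  0.105     ] [[0.644, 0.105], [0.822, 0.09], [0.797, -0.133], [0.621, -0.113]]
handle 458 [ 0.6014089  -0.00141336  0.072     ] (333.62237548828125, 214.85043334960938) (79.74696350097656, 16.983837127685547) 6.809049606323242
mug (239.6875, 234.515625) [0.54270199 0.23991844 0.08      ] 0.08922156887356951 192 [0.53668313 0.23510893 0.11249145]
```

View pics/crop.png

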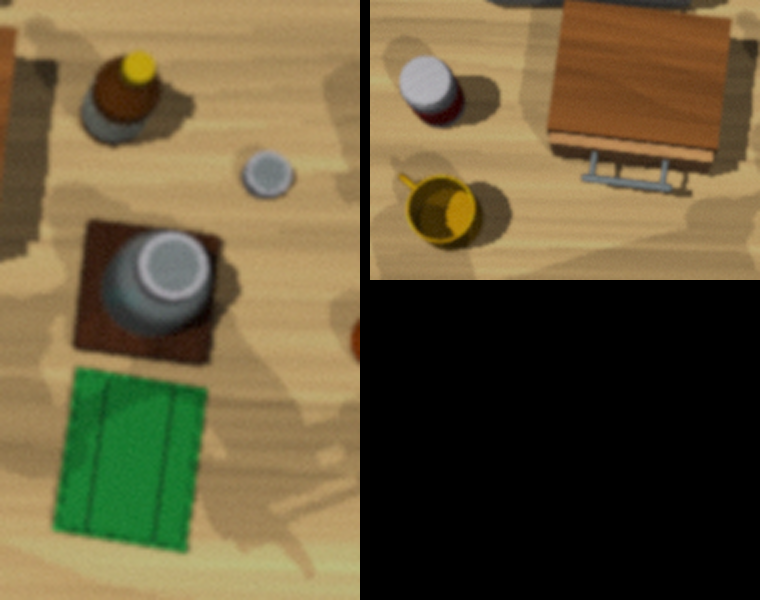

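The crop shows the wide cap on the jar neck at (438,218), about 60 mm across. The loose one at (469,188) measures about 42 mm, so the jar cap is the one meant. Next I move above it for a closer look.

```bash
cat >> h.py <<'E'
def quat(yaw): return [0.,np.cos(yaw/2),np.sin(yaw/2),0.]
def ikq6(pos,q6):
    q1=np.arctan2(pos[1],pos[0])
    yaw=q1-q6+np.pi/2
    q=inverse_kinematics(pos,quat(yaw))
    assert q is not None
    q=np.array(q); q[5]+=2*np.pi*np.round((q6-q[5])/(2*np.pi))
    return q
E
python3 - <<'E'
from h import *
d=load('top')
c=plane(d,438,218.5,.127); print(c)
q=ikq6([c[0],c[1],.30],2.2); print(q.round(3)); t=state()['time']
movej(q); s=state(); print(s['time']-t,s['ee_pos'],s['joint_pos'].round(3))
d=grab('wrist'); cv2.imwrite('pics/w1.png',d['frame'])
P=cloud(d); m=(P[...,2]>.115)&(P[...,2]<.137)&(np.hypot(P[...,0]-c[0],P[...,1]-c[1])<.045)
if m.any():
    cc,rad=cv2.minEnclosingCircle(np.argwhere(m)[:,::-1].astype(np.int32)); print(m.sum(),cc,rad,np.median(P[m][:,2]),plane(d,*cc,.127),P[m].min(0),P[m].max(0))
E
```

```text
[ 0.58537622 -0.26125723  0.127     ]
[-0.473  0.234  0.948 -0.     1.959  2.147]
1.9 [ 0.58508639 -0.26180888  0.29982875] [-0.474  0.234  0.949 -0.     1.959  2.146]
3125 (324.8282165527344, 216.4904022216797) 31.858491897583008 0.12881886688654767 [ 0.58454322 -0.26054728  0.127     ] [ 0.55564436 -0.28751285  0.11507155] [ 0.61224996 -0.23063863  0.13171295]
```

View pics/w1.png

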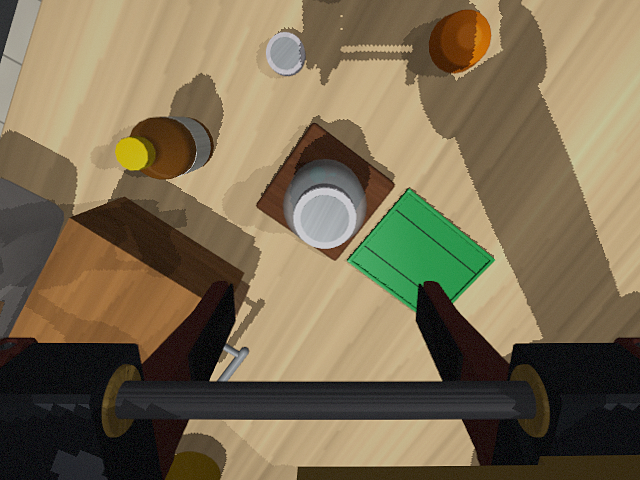

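The wrist view shows the cap at (325,216), which gives (0.5845, -0.2605) and agrees with the top view. I'll grip it and turn about 3.8 rad in one go on the last joint, rising as it turns.

```bash
python3 - <<'E'
from h import *
x,y=.5845,-.2605; z0=.114
def rep(t):
    s=state(); print(t,round(s['time'],2),s['ee_pos'].round(4),'q6',s['joint_pos'][5].round(3),'F',s['ft_force'].round(1),'M',s['moment'].round(2),'gap',round(s['finger_gap'],4),round(s['finger_force'],1))
movej(ikq6([x,y,.16],2.2)); move_l([x,y,z0],.1); rep('down')
close(); rep('closed')
q0=state()['joint_pos'][5]
for i in range(1,5):
    a=.95*i
    q=ikq6([x,y,z0+.0033*min(a,3.5)],2.2); q[5]=q0-a; movej(q); rep(i)
E
```

```text
down 3.27 [ 0.5847 -0.2606  0.1145] q6 2.147 F [-0.4  0.   0.1] M [ 0.1  -0.   -0.02] gap 0.088 0.0
closed 3.88 [ 0.5847 -0.2605  0.1142] q6 2.147 F [0.3 0.3 0.8] M [ 0.16 -0.11  0.02] gap 0.0563 30.0
1 4.78 [ 0.5844 -0.2604  0.1169] q6 1.199 F [ 0.5 -0.4 -0.9] M [ 0.06 -0.01 -0.01] gap 0.0566 30.0
2 5.69 [ 0.5844 -0.2605  0.1201] q6 0.249 F [ 0.2  0.4 -0.9] M [-0.07 -0.03  0.01] gap 0.0563 30.0
3 6.6 [ 0.5845 -0.2604  0.1233] q6 -0.701 F [0.9 0.6 0.2] M [ 0.01 -0.18  0.02] gap 0.0563 30.0
4 7.51 [ 0.5845 -0.2605  0.1256] q6 -1.651 F [-0.2  0.1  0.2] M [ 0.04 -0.13  0.05] gap 0.0561 30.0
```

```bash
python3 - <<'E'
from h import *
def rep(t):
    s=state(); print(t,round(s['time'],2),s['ee_pos'].round(4),'q6',s['joint_pos'][5].round(3),'F',s['ft_force'].round(1),'gap',round(s['finger_gap'],4),round(s['finger_force'],1))
x,y,z=state()['ee_pos']
move_l([x,y,z+.006],.05); rep('lift6')
move_l([x,y,.24],.15); rep('up')
d=grab('wrist'); t=grab('top'); cv2.imwrite('pics/w2.png',np.hstack([cv2.resize(d['frame'],(400,300)),cv2.resize(t['frame'][150:330,340:580],(400,300))]))
E
```

```text
lift6 7.78 [ 0.5848 -0.2607  0.1325] q6 -1.653 F [-0.4  0.   0.5] gap 0.0562 30.0
up 8.66 [ 0.5842 -0.2604  0.2387] q6 -1.653 F [-0.   0.  -0.6] gap 0.0559 30.0
```

View pics/w2.png

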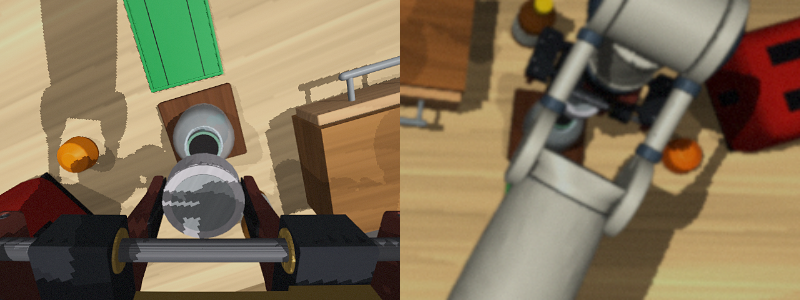

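The left half shows the cap in the fingers at (205,195) and the open jar mouth at (203,143), so the cap is off. I'll lay it on the rest with the fingers along the tray's long side.

```bash
python3 - <<'E'
from h import *
def rep(t):
    s=state(); print(t,round(s['time'],2),s['ee_pos'].round(4),'q6',s['joint_pos'][5].round(3),'F',s['ft_force'].round(1),'gap',round(s['finger_gap'],4),round(s['finger_force'],1))
x,y=.435,-.2455; Q=quat(-.17+np.pi/2)
move_to([x,y,.12],Q); rep('over')
move_l([x,y,.019],.12); rep('near'); f0=state()['ft_force'][2]
for z in np.arange(.0175,.0119,-.0010):
    move_l([x,y,z],.02); f=state()['ft_force'][2]-f0
    if abs(f)>3: break
rep('touch'); gripper_open(); rep('open')
move_l([x,y,.06],.1); move_l([x,y,.22],.25)
# next: look at drawer handle & mug from wrist
move_to([.50,.03,.33],quat(-.1)); rep('look')
d=grab('wrist'); cv2.imwrite('pics/w3.png',np.vstack([d['frame'][:480]])); 
t=grab('top'); P=cloud(t); hsv=cv2.cvtColor(t['frame'],cv2.COLOR_BGR2HSV)
m=np.zeros((480,640),bool); m[250:315,395:450]=1; m&=(P[...,2]>.013)&(P[...,2]<.06)&(hsv[...,1]<90)
print(m.sum())
if m.sum()>20: cc,r=cv2.minEnclosingCircle(np.argwhere(m)[:,::-1].astype(np.int32)); print('cap',plane(t,*cc,.027),r*2*1.3/491,np.median(P[m][:,2]))
E
```

```text
over 9.9 [ 0.4354 -0.2456  0.1204] q6 -0.413 F [ 0.5 -0.7 -0.9] gap 0.0563 30.0
near 10.89 [ 0.4356 -0.2458  0.0199] q6 -0.412 F [ 0.1  0.1 -0.2] gap 0.0561 30.0
touch 12.39 [ 0.4351 -0.2456  0.0132] q6 -0.412 F [-1.8  1.7  5.2] gap 0.0564 30.0
open 13.07 [ 0.435  -0.2455  0.0124] q6 -0.412 F [-0.2  0.3 -0.4] gap 0.0879 0.0
look 16.28 [0.4999 0.0297 0.3293] q6 1.662 F [0.3 0.5 0.3] gap 0.0878 0.0
378
cap [ 0.4341803  -0.24138142  0.027     ] 0.05918914227767291 0.02777582404050559
```

View pics/w3.png

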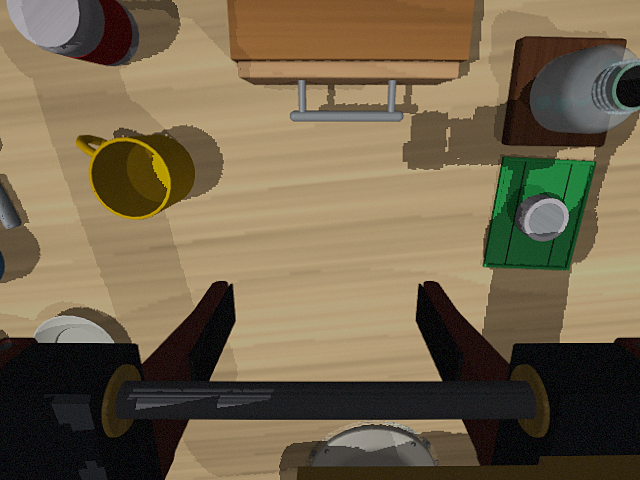

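The wrist view shows the cap flat on the rest at (543,216), the handle bar running level from (292,117) to (402,117), and the mug rim centred near (131,178). An open finger won't fit in the 29 mm gap behind the bar, so I'll hook the bar with closed fingers placed between the posts.

```bash
python3 - <<'E'
from h import *
def rep(t):
    s=state(); print(t,round(s['time'],2),s['ee_pos'].round(4),'F',s['ft_force'].round(1),'gap',round(s['finger_gap'],4))
d=load('wrist')
a=plane(d,291,117,.067); b=plane(d,403,117,.067); h=(a+b)/2; e=a-b
yaw=np.arctan2(-e[0],e[1]); print('handle',h,np.linalg.norm(e),'yaw',yaw)
# face check: lower front edge of unit is hidden; use top edge of drawer front (z .091)
print('front top edge',plane(d,347,80,.091))
hsv=cv2.cvtColor(d['frame'],cv2.COLOR_BGR2HSV)
m=np.zeros((480,640),np.uint8); m[125:225,70:200]=1
m&=((hsv[...,0]>20)&(hsv[...,0]<33)&(hsv[...,1]>150)).astype(np.uint8)
P=cloud(d); mr=(m>0)&(P[...,2]>.072)&(P[...,2]<.09); p=P[mr][:,:2]
A=np.c_[2*p,np.ones(len(p))]
for _ in range(3):
    s=np.linalg.lstsq(A,(p**2).sum(1),rcond=None)[0]; R=np.sqrt(s[2]+s[:2]@s[:2])
    k=abs(np.hypot(*(p-s[:2]).T)-R)<.006; p=p[k];A=A[k]
print('mug',s[:2],R,len(p))
ux=np.array([np.cos(yaw),np.sin(yaw)]); Q=quat(yaw)
close()
hook=h[:2]+ux*.0175   # middle of the gap
move_to([*hook,.16],Q); rep('over')
move_l([*hook,.062],.08); rep('down')
tgt=hook-ux*(.118+.001)
move_l([*tgt,.062],.06); rep('pulled')
move_l([*(tgt+ux*.004),.062],.03)
move_l([*(tgt+ux*.004),.18],.15)
look=tgt-ux*.04
move_to([*look,.27],Q); rep('look')
d=grab('wrist'); cv2.imwrite('pics/w4.png',d['frame'])
np.savez('m.npz',h=h,yaw=yaw,tgt=tgt,mug=s[:2])
E
```

```text
handle [ 5.82549950e-01 -5.67042399e-04  6.70000000e-02] 0.11895405380235911 yaw -0.09828733043696398
front top edge [ 0.61680945 -0.0020188   0.091     ]
mug [0.542366   0.23920812] 0.04270950404705991 1355
over 18.54 [ 0.6002 -0.0021  0.1618] F [0.3 0.8 0.6] gap 0.0004
down 19.92 [ 0.6001 -0.0023  0.0625] F [ 0.4 -0.4  0.2] gap 0.0004
pulled 22.05 [0.4815 0.0093 0.0619] F [ 0.5  1.  -0. ] gap 0.0005
look 23.75 [0.4417 0.0133 0.27  ] F [ 0.3 -0.8 -1.6] gap 0.0005
```

View pics/w4.png

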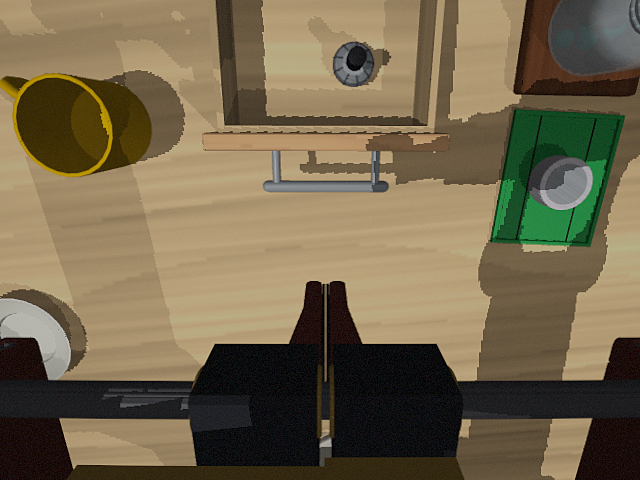

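The drawer is open. The infuser stands upright with its black knob at about (357,55), and the handle bar is at (326,186).

```bash
python3 - <<'E'
from h import *
M=np.load('m.npz'); yaw=float(M['yaw']); Q=quat(yaw); ux=np.array([np.cos(yaw),np.sin(yaw)])
def rep(t):
    s=state(); print(t,round(s['time'],2),s['ee_pos'].round(4),'F',s['ft_force'].round(1),'gap',round(s['finger_gap'],4),s['finger_force'])
def knob(d,c0=None):
    P=cloud(d); m=(d['frame'].max(-1)<70)&(P[...,2]>.05)&(P[...,2]<.1)&(P[...,0]>.5)&(abs(P[...,1])<.1)
    n,l,s,c=cv2.connectedComponentsWithStats(m.astype(np.uint8)); i=1+np.argmax(s[1:,4]); k=l==i
    p=P[k]; top=p[p[:,2]>.080]
    print('knob',s[i],c[i],p.min(0).round(4),p.max(0).round(4),'top',len(top),top.mean(0).round(4)); return top.mean(0)
d=load('wrist'); hn=plane(d,326,186,.067); print('handle',hn,(M['h']-hn)[:2]@ux)
k=knob(d)
gripper_open()
move_to([*(k[:2]),.19],Q); rep('over')
d=grab('wrist'); k2=knob(d); cv2.imwrite('pics/w5.png',d['frame'])
E
```

```text
handle [0.46366458 0.0116955  0.067     ] 0.11951490266207407
knob [216   0  13  76 545] [221.92844037  30.91376147] [0.5693 0.0846 0.05  ] [0.6332 0.0916 0.0837] top 18 [0.6011 0.0879 0.0811]
over 25.97 [0.6008 0.0876 0.1907] F [-0.1 -0.7  0.4] gap 0.0879 0.0
knob [457 240  35  32 673] [474.08915305 255.45616642] [ 0.5658 -0.0383  0.0522] [ 0.5803 -0.0158  0.0903] top 395 [ 0.5737 -0.023   0.0871]
```

View pics/w5.png

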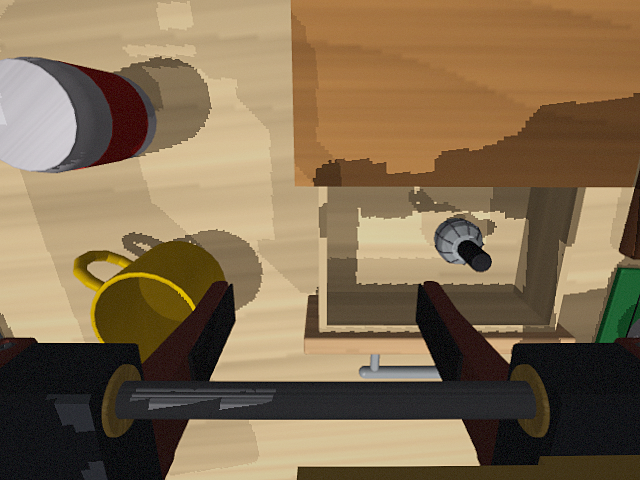

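The first mask had caught the drawer wall. In this view the knob is clear at (474,255), with its top at (0.5737, -0.023, 0.087). I'll check that against the earlier picture, then grip it and carry it to the mug.

```bash
python3 - <<'E'
from h import *
M=np.load('m.npz'); yaw=float(M['yaw']); Q=quat(yaw)
def rep(t):
    s=state(); print(t,round(s['time'],2),s['ee_pos'].round(4),'F',s['ft_force'].round(1),'gap',round(s['finger_gap'],4),s['finger_force'])
k=np.array([.5735,-.0233])
move_to([*k,.14],Q)
move_l([*k,.084],.08); rep('down'); close(); rep('grip')
move_l([*k,.20],.12); rep('lift')
d=grab('wrist'); cv2.imwrite('pics/w6.png',d['frame'])
m=M['mug']; move_to([*m,.20],Q); rep('over mug')
d=grab('wrist'); cv2.imwrite('pics/w7.png',np.hstack([cv2.resize(cv2.imread('pics/w6.png'),(400,300)),cv2.resize(d['frame'],(400,300))]))
E
```

```text
down 27.43 [ 0.5738 -0.0234  0.0844] F [ 0.4 -0.2  0.1] gap 0.0876 0.0
grip 28.55 [ 0.5735 -0.0233  0.0839] F [ 0.2  0.1 -0.2] gap 0.0154 29.878090918064117
lift 29.67 [ 0.5731 -0.0233  0.1988] F [-0.2 -0.6 -1. ] gap 0.0152 29.87746238708496
over mug 30.75 [0.5427 0.2382 0.1999] F [ 0.5 -0.5 -1.2] gap 0.015 29.880187511444092
```

View pics/w7.png

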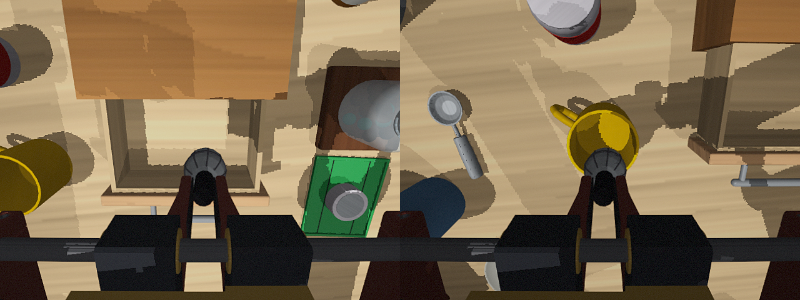

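The infuser hangs straight in the fingers (left half) and is over the mug (right half, around (603,165)). I'll release just above the rim, because open fingers don't fit inside the mug, then shut the drawer with closed fingers on the bar.

```bash
python3 - <<'E'
from h import *
M=np.load('m.npz'); yaw=float(M['yaw']); Q=quat(yaw); ux=np.array([np.cos(yaw),np.sin(yaw)])
def rep(t):
    s=state(); print(t,round(s['time'],2),s['ee_pos'].round(4),'F',s['ft_force'].round(1),'gap',round(s['finger_gap'],4),round(s['finger_force'],1))
m=M['mug']
move_l([*m,.0895],.1); hold(.2); rep('low'); gripper_open(); rep('open')
move_l([*m,.22],.2)
h0=M['h'][:2]; 
pre=h0-ux*(.1195+.05)
move_to([*pre,.25],Q)
d=grab('wrist'); cv2.imwrite('pics/w8.png',d['frame'])
t=grab('top'); cv2.imwrite('pics/t8.png',cv2.resize(t['frame'][190:270,200:300],(500,400),interpolation=cv2.INTER_CUBIC))
rep('pre')
E
```

```text
low 32.26 [0.5427 0.2393 0.0902] F [ 0.4 -0.6 -1.3] gap 0.015 29.9
open 33.45 [0.5424 0.2392 0.0895] F [-0.2 -0.4  0.5] gap 0.0881 0.0
pre 35.37 [0.4143 0.0168 0.2494] F [ 0.3  0.6 -0.7] gap 0.0877 0.0
```

View pics/t8.png

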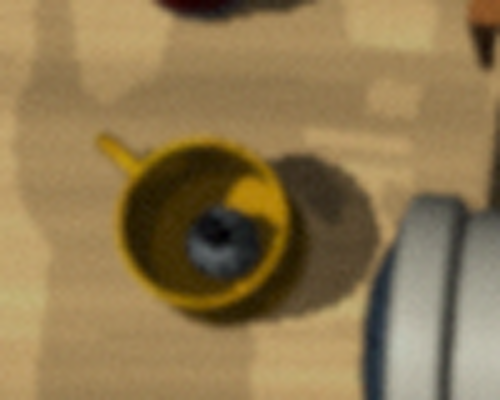

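The infuser stands upright in the mug, with its knob at about (217,232) in the enlarged crop. Now to shut the drawer.

```bash
python3 - <<'E'
from h import *
M=np.load('m.npz'); yaw=float(M['yaw']); Q=quat(yaw); ux=np.array([np.cos(yaw),np.sin(yaw)])
def rep(t):
    s=state(); print(t,round(s['time'],2),s['ee_pos'].round(4),'F',s['ft_force'].round(1),'gap',round(s['finger_gap'],4))
h0=M['h'][:2]; close()
P=lambda s:[*(h0+ux*s),.064]
move_l(P(-.1695),.15); rep('front')
move_l(P(-.022),.1); rep('pushed'); f0=state()['ft_force'][:2]@ux
for s in np.arange(-.020,-.003,.0015):
    move_l(P(s),.03); f=state()['ft_force'][:2]@ux
    print(round(s,4),round(f,1))
    if f<-8: break
rep('end')
p=state()['ee_pos'][:2]-ux*.05
move_l([*p,.064],.1); move_l([*p,.27],.2)
d=grab('wrist'); P3=cloud(d); cv2.imwrite('pics/w9.png',d['frame']); rep('look')
E
```

```text
front 38.1 [0.4145 0.016  0.0651] F [-0.7 -0.1  0.2] gap 0.0006
pushed 39.73 [0.5606 0.0017 0.0641] F [ 0.2 -0.3  0.3] gap 0.0006
-0.02 0.6
-0.0185 -0.4
-0.017 0.1
-0.0155 -0.5
-0.014 -3.8
-0.0125 -10.4
end 41.23 [0.5683 0.0008 0.0639] F [-10.4   0.5   5.7] gap 0.0006
look 43.12 [0.5182 0.0057 0.2683] F [-0.4  0.3  0.4] gap 0.0005
```

View pics/w9.png

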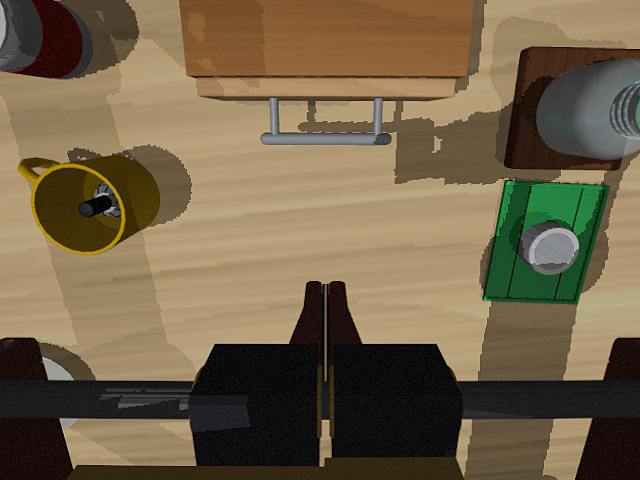

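The last view shows the drawer shut against its stop with the bar at (326,139), the infuser upright in the mug at (97,203), and the cap flat on the rest at (550,248). Nothing is touching the robot.

```bash
python3 -c "
from bench import *
print(job_done())"
```

```text
the job is handed in; nothing more can be done
None
```

I handed the job in after about 43 s of the 72 s allowed: the cap is flat, open side down, on the spoon rest, the infuser stands in the upright mug and the drawer is shut against its stop (from the camera images; no verdict was returned).

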